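# Index an engraver's turntable by feel

## Robot

A 7-joint arm with a two-finger parallel gripper is mounted at the origin on the work surface. World frame = base frame: x ahead of the robot, y to its left, z up, the work surface at z = 0. Lengths are in m, angles in rad, forces in N, time in s.
With the tool pointing down it reaches from about 0.4 to 0.925 m from the base axis. Payload 5.6 kg.
Tool frame: the origin (TCP) lies at the very end of the fingers, on their centre line; the grasp point (between the pads) lies 19 mm behind it (ctrl.tcp_to_grasp is the distance from the TCP to the grasp point, in m); z points along the fingers, y is the direction in which the jaws open and shut (so a half turn about z gives the same grasp; the last joint's range is limited). The gripper opens to 85 mm and grips with 20 to 120 N. Pads are 22 mm wide; open, the fingers measure 114 mm over their backs; the gripper's body (76 mm by 85 mm) begins 54 mm behind the grasp point. The pads swing forward as they close: fully open they stand 13 mm farther back than shut.
Start: joints at [1.28, 0.468, -0.012, 1.603, 0.006, 1.071, -0.056], TCP at [0.159, -0.63, 0.231] pointing down, gripper open.
Joint ranges: [-2.53, 2.53], [-0.31, 2.02], [-1.57, 1.55], [0.28, 2.44], [-1.29, 4.43], [0.15, 1.84], [-2.92, 2.92]. Speed limits (rad/s): [2.57, 2.57, 3.14, 3.14, 3.14, 3.14, 3.14].

## Interface

Orientations are given as a unit quaternion [x, y, z, w].
In Python, from workcell import ctrl gives the robot as it stands.
- The arm moves only by the shell command python3 -m inch 'ROWS'. ROWS is JSON, a list of rows, each an object of numbers: "dx", "dy", "dz": the shift along the tool's x, y, z in mm; "ax", "ay", "az": the turn, a rotation vector about the tool's x, y, z in rad; "hand": the opening, from -1 (shut) to 1 (fully open). In form: [{"dx": .., "dy": .., "dz": .., "ax": .., "ay": .., "az": .., "hand": ..}, ...]. A call has 1 to 10 rows; each row shifts and turns the commanded pose from where the row before left it, along the tool's axes as they then stand; what a row does not reach is not made up. A row lasts 1/10 s, in which the tool goes at most 50 mm and 8.59 degrees, less where a joint would pass 70% of its speed; a pose out of reach is approached as far as the arm can. A call is refused whole if a number of a shift passes 50 or a number of a turn 0.15, either way. A call with a gripper value outside its range is refused whole. The fingers move at their own pace and stop on an object; the grip force is fixed at half the most. Time passes only in rows, so rows that do not move let the fingers close. It gives the time, the measured TCP pose, the force and the opening at its end, in the units of the state.
- ctrl.get_state(): the state, without advancing time (a new reading comes with each control period).
- ctrl.grab_frame(name): name is "scene" or "top"; returns the picture (384x512x3 uint8, blue, green, red); there is no depth.
- ctrl.camera_info(name): a dict with "fx", "fy", "cx", "cy" (pixels), "rvec" (rotation vector, rad) and "tvec" (3), from world to camera coordinates, as OpenCV has them. Camera axes: x right, y down, z forward; pixel columns grow to the right and rows downward; lengths in m; the calibration is good to about 2 mm. A picture is of the moment at which its call begins. camera_info takes no time and is no camera call.
- ctrl.close_job(): hands the job in, once; it reports no verdict.
The state is a dict: "clock": time; "qpos": joint angles; "dq": joint speeds; "effort": joint torques, N m; "position": TCP position; "tool_rot": TCP orientation; "ft_force": force on the tool from outside, world axes, zero at the start; "torque": the same for the moment, N m; "width": finger opening in m.
Only numpy, scipy, OpenCV 4.12 (cv2) and the standard library are available. Lean on these libraries where they do the work, as an engineer would, in place of code of your own. Each camera call takes 0.05 s, during which the arm holds its last target.

## Task

Make the engraver's indexing fixture ready for its next cut: turn the wing knob anticlockwise (seen from above) until the spindle rests gently against its stop, then clockwise exactly five clicks from the stop without going past the fifth, and then throw the clamp lever fully over to its far side. Do not force the knob so hard that it slips round on its spindle, do not touch the polished brass disc under it, and leave everything else on the bench where it is.

Things in the scene. Friction and masses are not known exactly. Their poses are not given: they have to be found in the camera images.
- fixture: Indexing fixture, bolted down: dark steel base plate 150 mm (its x) by 245 mm (y from -72 to +172 mm), 12 mm thick, with a round grey drum 104 mm across, a brass disc on it, a wing knob on top, and a clamp lever beside at +y. Origin: on the bench, on the vertical axis of drum, disc and knob. z up, x away from the robot, y to the clamp.
- disc_top (a point): Centre of the polished brass disc's face (124 mm across), 54 mm above the bench; fixed to the fixture, same axes. The disc turns with the spindle. A sprung detent holds the spindle, one click every 24 degrees; a solid stop ends its anticlockwise travel in the click that counts as zero, another is 7 clicks clockwise. It starts 1 or 2 clicks from zero and, let go, drops into the nearest click.
- knob_grip (a point): Grip point on the axis of the black wing knob, 84 mm above the bench. The wing is an upright bar 46 mm long along this frame's x, 14 mm thick along its y, its top 96 mm above the bench, on a skirt 38 mm across whose top is 66 mm above the bench. The knob is fitted on its spindle at any angle, so where it points says nothing of the click or the stop. It stays where it is left.
- knob_foot (a point): Point on the knob's axis under its skirt, 58 mm above the bench; turns with the knob. The knob has lost motion on the spindle: after a reversal it first moves freely by an unknown 6 to 21 degrees, then picks up the spindle. A click takes a twist of about 0.2 N m, which falls away as it drops in; the stop is solid; at 1 N m the knob slips on its spindle (not allowed).
- clamp_tip (a point): Centre of the black ball, 26 mm across, on the end of the clamp lever, a 10 mm steel rod. The ball moves in the fixture's x-z plane, on an arc of 80 mm radius about point clamp_pivot.
- clamp_pivot (a point): Pivot of the clamp lever, fixed, 34 mm above the bench at fixture x = 0, y = 130 mm; its axis runs along the fixture's y. It sits in a dark steel block 70 mm (x) by 50 mm (y) whose top is 37 mm above the bench.
- clamp (a joint): Angle of the clamp lever (rad): 0 = open, leaning 0.5 rad from upright towards the fixture's -x (near side); 1.0 = fully thrown over, leaning 0.5 rad towards +x. It stays where it is left; friction of about 0.06 N m.
- stick_a: Bystander, to be left alone: turned brass candlestick standing upright, 160 mm tall, foot 84 mm across. Origin: centre of its underside.
- stick_b: Bystander, to be left alone: turned brass candlestick standing upright, 176 mm tall, foot 84 mm across. Origin: centre of its underside.
- cup: Bystander, to be left alone: small open brass cup, 60 mm across, 45 mm high. Origin: centre of its underside.
- tin: Bystander, to be left alone: short closed steel tin, 60 mm across, 35 mm high. Origin: centre of its underside.
- punch: Bystander, to be left alone: square steel chasing punch lying flat, 110 x 9 x 9 mm. Origin: centre of its underside.
- hammer: Bystander, to be left alone: hammer with a wooden handle lying flat, 260 mm long. Origin: centre of its underside.

How it is judged:
On the way, in this order (a step that is already met when the one before it is completed fails the run):
1. the spindle is back in its zero click, against the stop (value of joint spindle below 0.06 rad and value of joint clamp below 0.3 rad), for 0.1 s.
2. the spindle is in the fifth click from the stop, the clamp still open (value of joint spindle between 1.9744 and 2.2144 rad and value of joint clamp below 0.3 rad), for 0.2 s.
At the end, for the whole second after the job is handed in: The spindle rests in the fifth click clockwise of its stop (within 0.12 rad of it) and the clamp lever is thrown over (joint above 0.9 rad) (value of joint spindle between 1.9744 and 2.2144 rad and value of joint clamp above 0.9 rad); the robot touches nothing.
It fails at once if the knob was forced and slipped round on its spindle (velocity of joint knob above 0.25 rad/s or velocity of joint knob below -0.25 rad/s).
It fails at once if the spindle went past the fifth click (more than half a click beyond) (value of joint spindle above 2.30383 rad).
It fails at once if the polished brass disc was touched (contact force between any of the fingers, the arm and spindle_c0 above 1 N).
It fails at once if a bystander was moved more than 25 mm (distance of any of stick_a, stick_b, cup, tin, punch, hammer from where it was at the start of the episode above 0.025 m).
It also fails if it takes over 72 s, if anything falls off the work surface, if the arm or the gripper's body presses on something with over 40 N, if the wrist force passes 120 N, or if a joint passes its speed limit or range.

## Working session

There is one attempt and no reset: what is moved stays moved. The work goes in short steps, Python scripts to look and compute and a shell command to move; the robot and the scene stay as the last step left them, time stands still between calls to the robot, and variables do not carry over. Pictures are saved under pics/ and viewed, and the job is handed in when it is done.

```bash
ls; mkdir -p pics; python3 - <<'E'
from workcell import ctrl
import cv2
for n in ("scene","top"):
    im=ctrl.grab_frame(n); cv2.imwrite(f"pics/{n}0.png",im); print(n,ctrl.camera_info(n))
s=ctrl.get_state(); print(s)
print(ctrl.tcp_to_grasp)
E
```

```text
pics
scene {'fx': 353.2247242864156, 'fy': 353.2247242864156, 'cx': 255.16471140382416, 'cy': 187.62234583640546, 'rvec': array([ 1.79809381,  1.92251924, -0.6163037 ]), 'tvec': array([ 0.03427356, -0.41287987,  1.39504877])}
top {'fx': 431.13871576498764, 'fy': 431.13871576498764, 'cx': 255.56372199283385, 'cy': 190.32874835678703, 'rvec': array([ 2.14965295, -2.10806173,  0.12197715]), 'tvec': array([0.00538163, 0.57235995, 1.13690947])}
{'clock': 0.1, 'qpos': array([ 1.28000267,  0.46831247, -0.01158111,  1.6035628 ,  0.00599727,
        1.07137133, -0.05631197]), 'dq': array([-1.05412776e-03, -6.75947267e-04, -7.14215584e-04, -1.98915404e-03,
        2.59308618e-05,  6.32727308e-04,  8.55477737e-04]), 'effort': array([ 7.30651809e-04, -5.33509862e+01,  2.15298455e-02, -2.51963067e+01,
        1.15336184e-02,  4.27299994e-03, -4.49719749e-06]), 'position': array([ 0.1592211 , -0.62967096,  0.23040546]), 'tool_rot': array([ 9.92340265e-01,  1.23531950e-01, -1.61170236e-04, -7.93688788e-04]), 'ft_force': array([0.23551201, 0.03129334, 0.92738781]), 'torque': array([ 0.03016108, -0.0052424 ,  0.00840785]), 'width': 0.08533191824999796}
0.0187
```

View pics/scene0.png

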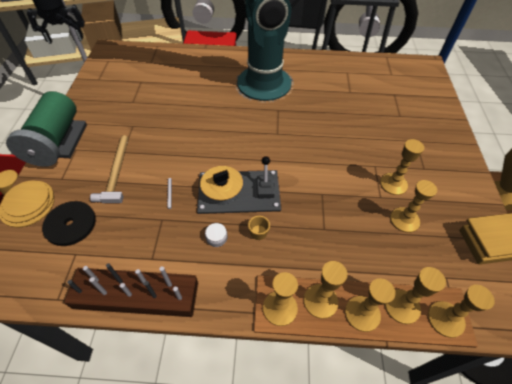

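View pics/top0.png

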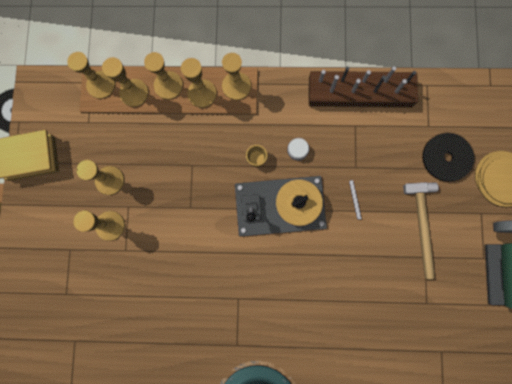

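```bash
cat > h.py <<'E'
from workcell import ctrl
import cv2, numpy as np
def cam(n):
    c=ctrl.camera_info(n); R=cv2.Rodrigues(c['rvec'])[0]; K=np.array([[c['fx'],0,c['cx']],[0,c['fy'],c['cy']],[0,0,1]])
    return K,R,np.array(c['tvec']).ravel(),c
def plane(n,uv,z):
    K,R,t,_=cam(n); d=R.T@np.linalg.inv(K)@np.array([uv[0],uv[1],1.]); o=-R.T@t
    return o+d*(z-o[2])/d[2]
def proj(n,p):
    K,R,t,c=cam(n); return cv2.projectPoints(np.array([p],float),c['rvec'],c['tvec'],K,None)[0].ravel()
def crop(n,im,box,k,name):
    x0,y0,x1,y1=box; cv2.imwrite(name,cv2.resize(im[y0:y1,x0:x1],None,fx=k,fy=k,interpolation=cv2.INTER_CUBIC))
E
python3 - <<'E'
from h import *
im=cv2.imread('pics/top0.png'); crop('top',im,(225,165,345,245),6,'pics/topz.png')
im2=cv2.imread('pics/scene0.png'); crop('s',im2,(185,145,295,225),6,'pics/scz.png')
print(proj('top',[.159,-.63,.23]),proj('scene',[.159,-.63,.23]))
hsv=cv2.cvtColor(im,cv2.COLOR_BGR2HSV)
print(hsv[203,285],hsv[203,300],hsv[230,300],hsv[250,300])
E
```

```text
[554.21883982 375.77570222] [67.56998106 44.94259464]
[ 19 143 182] [155  48  32] [17 25 72] [ 15 124 144]
```

View pics/topz.png

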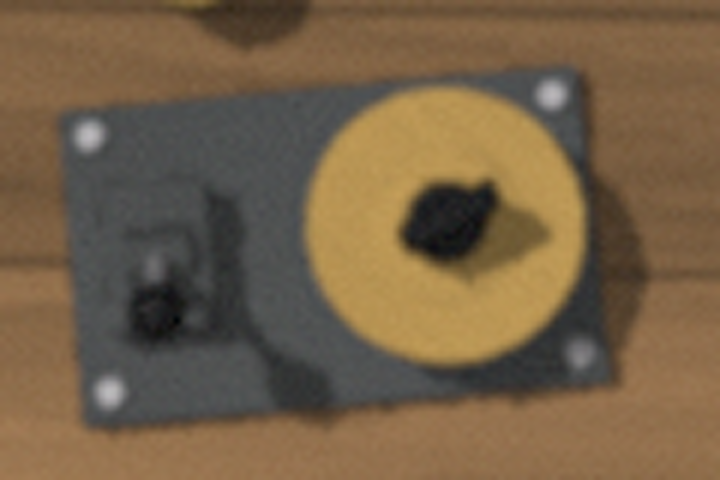

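View pics/scz.png

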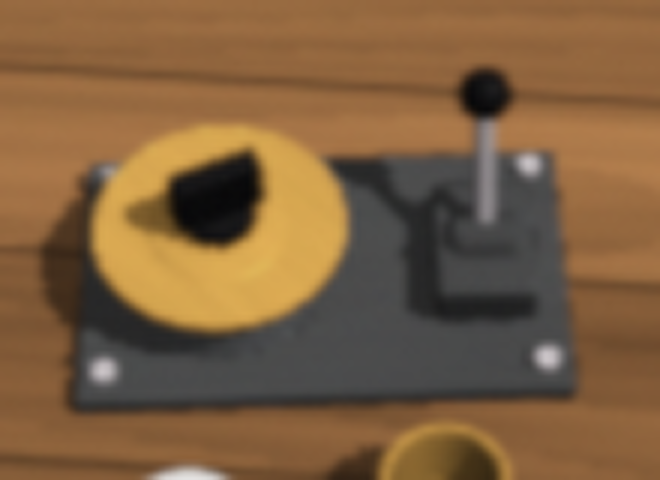

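```bash
python3 - <<'E'
from h import *
for n,box in (('top',(225,165,345,245)),('scene',(185,145,295,225))):
    im=cv2.imread(f'pics/{n}0.png'); hsv=cv2.cvtColor(im,cv2.COLOR_BGR2HSV)
    x0,y0,x1,y1=box
    sub=np.zeros(im.shape[:2],np.uint8); sub[y0:y1,x0:x1]=1
    m=((hsv[...,0]>14)&(hsv[...,0]<28)&(hsv[...,1]>128)&(hsv[...,2]>165)&(sub>0)).astype(np.uint8)
    cs,_=cv2.findContours(m,cv2.RETR_EXTERNAL,cv2.CHAIN_APPROX_NONE); c=max(cs,key=cv2.contourArea)
    hull=cv2.convexHull(c); P=np.array([plane(n,p,0.054)[:2] for p in hull[:,0].astype(float)])
    (cx,cy),r=cv2.minEnclosingCircle(P.astype(np.float32)); e=cv2.fitEllipse((P*1000).astype(np.float32))
    print(n,'disc',cx,cy,r,e)
    # screws
    m=((hsv[...,1]<40)&(hsv[...,2]>125)&(sub>0)).astype(np.uint8)
    k,l,st,ce=cv2.connectedComponentsWithStats(m)
    for i in range(1,k): print('screw',st[i,4],ce[i],plane(n,ce[i],0.014)[:2])
    # black
    m=((hsv[...,2]<52)&(sub>0)).astype(np.uint8)
    k,l,st,ce=cv2.connectedComponentsWithStats(m)
    for i in range(1,k):
        if st[i,4]>15: print('dark',st[i],ce[i])
E
```

```text
top disc 0.5412962436676025 -0.10057612508535385 0.06036293879151344 ((541.3076171875, -100.87095642089844), (119.21558380126953, 120.12684631347656), 131.00987243652344)
screw 15 [316.4 180.4] [ 0.60741909 -0.15220343]
screw 17 [239.41176471 187.11764706] [0.58474132 0.06316585]
screw 1 [321. 224.] [ 0.48564661 -0.1649736 ]
screw 19 [242.78947368 230.        ] [0.46481119 0.05050458]
dark [293 196  14  12 124] [299.45967742 201.41129032]
dark [247 210  17  13 112] [253.03571429 216.65178571]
scene disc 0.5360653400421143 -0.10155873000621796 0.06487913429737091 ((535.7078247070312, -101.08521270751953), (122.7703628540039, 129.26434326171875), 102.20782470703125)
screw 32 [265.5625  172.65625] [0.46306216 0.02727553]
screw 11 [272.63636364 171.90909091] [0.45843343 0.04935729]
screw 1 [202. 173.] [ 0.47893187 -0.17118987]
screw 13 [275.84615385 204.07692308] [0.57914644 0.06285427]
screw 16 [201.75  206.375] [ 0.60260278 -0.1530697 ]
screw 16 [216.     223.6875] [ 0.65764804 -0.10413867]
dark [262 157   8   7  44] [265.36363636 160.09090909]
dark [213 171  15  14 148] [220.58783784 177.85810811]
dark [241 172  33  27 225] [257.12       187.09333333]
dark [198 189  22  15 114] [205.77192982 198.36842105]
```

```bash
python3 - <<'E'
from h import *
a,b=plane('scene',(214.2,175.6),.096),plane('scene',(227.2,170),.096); print(a,b,np.linalg.norm(a-b),np.degrees(np.arctan2(*(b-a)[1::-1])))
a,b=plane('top',(292.8,204.5),.096),plane('top',(306.7,196.5),.096); print(a,b,np.linalg.norm(a-b),np.degrees(np.arctan2(*(b-a)[1::-1])))
im=cv2.imread('pics/top0.png'); crop('top',cv2.convertScaleAbs(im,alpha=3),(284,186,320,222),16,'pics/tk.png')
im=cv2.imread('pics/scene0.png'); crop('top',cv2.convertScaleAbs(im,alpha=3),(205,162,241,198),16,'pics/sk.png')
for n in('top','scene'): print(n,proj(n,[.539,-.101,.096]),proj(n,[.539,-.101,.066]))
E
```

```text
[ 0.54999331 -0.1167818   0.096     ] [ 0.52711289 -0.08248769  0.096     ] 0.04122620146198246 123.71052316128943
[ 0.52874578 -0.08263446  0.096     ] [ 0.55028839 -0.11842558  0.096     ] 0.04177425764070838 -58.9563301493415
top [299.93639744 200.69771316] [299.15035079 202.09465684]
scene [220.24286797 172.87785327] [220.93480141 179.32858997]
```

View pics/tk.png

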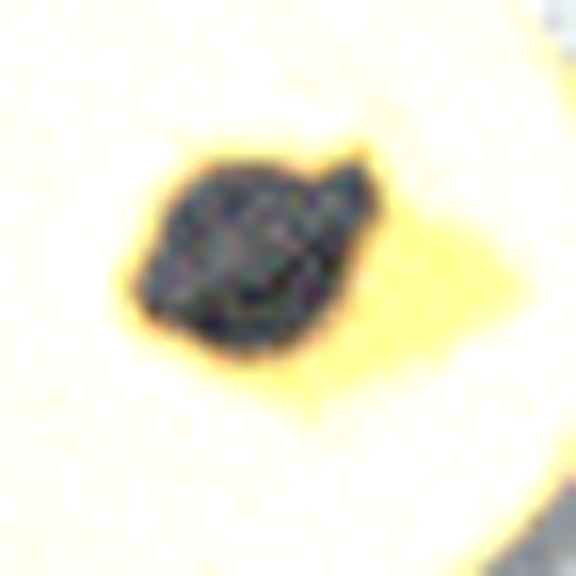

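View pics/sk.png

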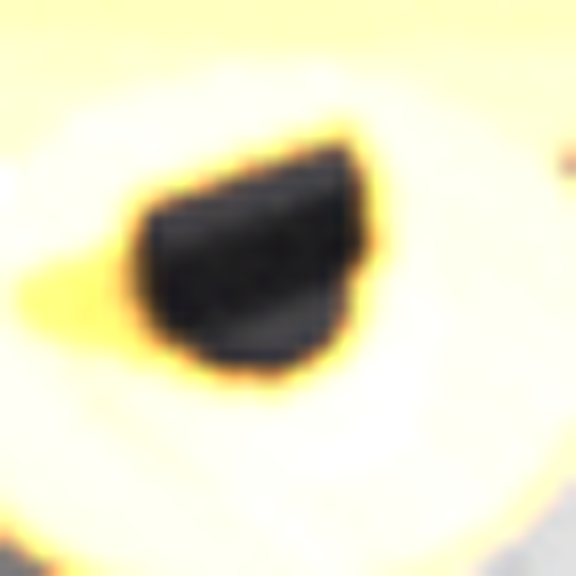

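```bash
python3 -m inch '[{"dz":-40},{"dz":-40},{"dx":36,"dy":-30},{"dx":36,"dy":-30},{"dx":36,"dy":-30},{"dx":36,"dy":-30},{"dx":36,"dy":-30},{"dx":36,"dy":-30},{"dx":36,"dy":-30},{"dx":36,"dy":-30}]'; python3 - <<'E'
from h import *
s=ctrl.get_state(); print(s['qpos'],s['position'],s['tool_rot'],s['ft_force'],s['torque'])
E
```

```text
[ 1.28000267  0.46831247 -0.01158111  1.6035628   0.00599727  1.07137133
 -0.05631197] [ 0.1592211  -0.62967096  0.23040546] [ 9.92340265e-01  1.23531950e-01 -1.61170236e-04 -7.93688788e-04] [0.23551201 0.03129334 0.92738781] [ 0.03016108 -0.0052424   0.00840785]validation failed for argument at $[0]...
```

```bash
python3 -m inch '[{"dx":0,"dy":0,"dz":-40,"ax":0,"ay":0,"az":0,"hand":1},{"dx":0,"dy":0,"dz":-40,"ax":0,"ay":0,"az":0,"hand":1},{"dx":36,"dy":-30,"dz":0,"ax":0,"ay":0,"az":0,"hand":1},{"dx":36,"dy":-30,"dz":0,"ax":0,"ay":0,"az":0,"hand":1},{"dx":36,"dy":-30,"dz":0,"ax":0,"ay":0,"az":0,"hand":1},{"dx":36,"dy":-30,"dz":0,"ax":0,"ay":0,"az":0,"hand":1},{"dx":36,"dy":-30,"dz":0,"ax":0,"ay":0,"az":0,"hand":1},{"dx":36,"dy":-30,"dz":0,"ax":0,"ay":0,"az":0,"hand":1}]'; python3 - <<'E'
from h import *
s=ctrl.get_state(); print(s['qpos'],s['position'],s['tool_rot'],s['ft_force'],s['torque'])
E
```

```text
clock: 0.9
position: [0.3253, -0.4008, 0.3111]
tool_rot: [0.992, 0.123, -0.0, -0.0]
ft_force: [1.1, -0.7, 0.5]
width: 0.0856
[ 0.9638197   0.17307247 -0.15807154  1.82422732  0.02987048  1.14689574
 -0.52748975] [ 0.32529567 -0.40084664  0.31106148] [ 9.92350673e-01  1.23450855e-01 -1.41280214e-04 -9.42125671e-05] [ 1.11830294 -0.67975964  0.5176807 ] [-0.00224835 -0.01727666  0.03017477]
```

```bash
python3 -m inch '[{"dx":35,"dy":-30,"dz":0,"ax":0,"ay":0,"az":0,"hand":1},{"dx":35,"dy":-30,"dz":0,"ax":0,"ay":0,"az":0,"hand":1},{"dx":35,"dy":-30,"dz":0,"ax":0,"ay":0,"az":0,"hand":1},{"dx":35,"dy":-30,"dz":0,"ax":0,"ay":0,"az":0,"hand":1},{"dx":35,"dy":-30,"dz":0,"ax":0,"ay":0,"az":0,"hand":1},{"dx":35,"dy":-30,"dz":0,"ax":0,"ay":0,"az":0,"hand":1},{"dx":35,"dy":-30,"dz":0,"ax":0,"ay":0,"az":0,"hand":1},{"dx":35,"dy":-28,"dz":0,"ax":0,"ay":0,"az":0,"hand":1}]' && python3 -m inch '[{"dx":0,"dy":0,"dz":10,"ax":0,"ay":0,"az":-0.149,"hand":1},{"dx":0,"dy":0,"dz":10,"ax":0,"ay":0,"az":-0.149,"hand":1},{"dx":0,"dy":0,"dz":10,"ax":0,"ay":0,"az":-0.149,"hand":1},{"dx":0,"dy":0,"dz":10,"ax":0,"ay":0,"az":-0.149,"hand":1},{"dx":0,"dy":0,"dz":10,"ax":0,"ay":0,"az":-0.149,"hand":1},{"dx":0,"dy":0,"dz":10,"ax":0,"ay":0,"az":-0.149,"hand":1},{"dx":0,"dy":0,"dz":10,"ax":0,"ay":0,"az":-0.149,"hand":1},{"dx":0,"dy":0,"dz":10,"ax":0,"ay":0,"az":-0.149,"hand":1},{"dx":0,"dy":0,"dz":10,"ax":0,"ay":0,"az":-0.149,"hand":1},{"dx":0,"dy":0,"dz":10,"ax":0,"ay":0,"az":-0.149,"hand":1}]' && python3 -m inch '[{"dx":0,"dy":0,"dz":10,"ax":0,"ay":0,"az":-0.149,"hand":1},{"dx":0,"dy":0,"dz":10,"ax":0,"ay":0,"az":-0.149,"hand":1},{"dx":0,"dy":0,"dz":0,"ax":0,"ay":0,"az":-0.065,"hand":1},{"dx":0,"dy":0,"dz":0,"ax":0,"ay":0,"az":0,"hand":1}]'
cat >> h.py <<'E'
from scipy.spatial.transform import Rotation as Ro
def st(tag=''):
    s=ctrl.get_state(); R=Ro.from_quat(s['tool_rot']).as_matrix()
    print(tag,'t',round(s['clock'],2),'p',np.round(s['position']*1000,1),'xang',round(np.degrees(np.arctan2(R[1,0],R[0,0])),2),'tilt',np.round(R[:2,2],4),'F',np.round(s['ft_force'],1),'M',np.round(s['torque'],3),'w',round(s['width']*1000,1),'q7',round(s['qpos'][6],2))
    return s,R
E
python3 -c "
from h import *
s,R=st(); print(s['qpos'])
for n in('top','scene'): cv2.imwrite(f'pics/{n}1.png',ctrl.grab_frame(n))
"
```

```text
clock: 1.7
position: [0.5383, -0.1015, 0.3111]
tool_rot: [0.992, 0.124, -0.0, 0.0]
ft_force: [0.6, -1.0, -0.3]
width: 0.0857
clock: 2.7
position: [0.5374, -0.1034, 0.2105]
tool_rot: [0.643, 0.766, -0.0, -0.0]
ft_force: [0.2, -0.1, 0.2]
width: 0.0854
clock: 3.1
position: [0.5373, -0.1033, 0.1905]
tool_rot: [0.497, 0.868, 0.0, -0.001]
ft_force: [0.6, -0.1, 0.2]
width: 0.0858
 t 3.1 p [ 537.3 -103.3  190.5] xang 120.35 tilt [-0.0014  0.0009] F [ 0.6 -0.1  0.2] M [ 0.024 -0.059  0.013] w 85.8 q7 0.35
[ 0.69497394  0.45122016 -0.714966    1.85788114  0.35424455  0.9647282
  0.35342195]
```

View pics/scene1.png

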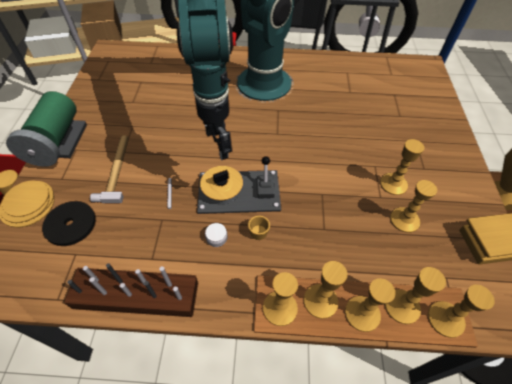

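View pics/top1.png

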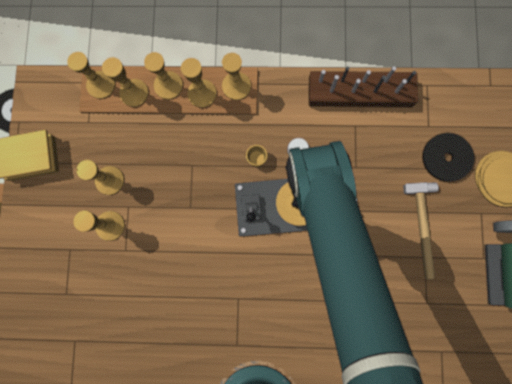

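```bash
python3 -m inch '[{"dx":1,"dy":2.6,"dz":20,"ax":0,"ay":0,"az":0,"hand":1},{"dx":0,"dy":0,"dz":20,"ax":0,"ay":0,"az":0,"hand":1},{"dx":0,"dy":0,"dz":20,"ax":0,"ay":0,"az":0,"hand":1},{"dx":0,"dy":0,"dz":10,"ax":0,"ay":0,"az":0,"hand":1},{"dx":0,"dy":0,"dz":0,"ax":0,"ay":0,"az":0,"hand":1}]'
python3 -c "
from h import *
s,R=st(); im=ctrl.grab_frame('scene'); crop('',im,(185,105,285,205),6,'pics/s2.png'); print(proj('scene',s['position']))
"
```

```text
clock: 3.7
position: [0.5387, -0.101, 0.1203]
tool_rot: [0.497, 0.867, -0.0, -0.001]
ft_force: [0.3, 0.8, -0.5]
width: 0.0853
 t 3.7 p [ 538.7 -101.   120.3] xang 120.33 tilt [-0.0023  0.0004] F [ 0.3  0.8 -0.5] M [-0.04  -0.038  0.008] w 85.3 q7 0.28
[219.67050428 167.35416207]
```

View pics/s2.png

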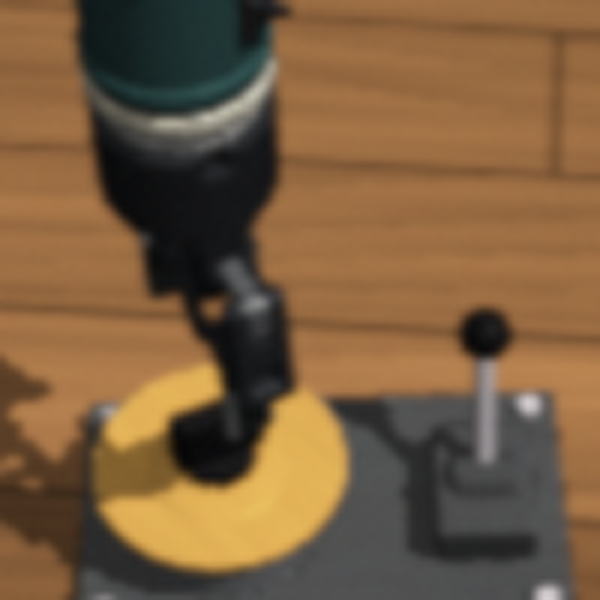

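```bash
python3 -m inch '[{"dx":0,"dy":0,"dz":20,"ax":0,"ay":0,"az":0,"hand":1},{"dx":0,"dy":0,"dz":20,"ax":0,"ay":0,"az":0,"hand":1},{"dx":0,"dy":0,"dz":7,"ax":0,"ay":0,"az":0,"hand":1},{"dx":0,"dy":0,"dz":0,"ax":0,"ay":0,"az":0,"hand":0},{"dx":0,"dy":0,"dz":0,"ax":0,"ay":0,"az":0,"hand":0}]'
python3 -c "
from h import *
s,R=st()"
python3 -m inch '[{"dx":0,"dy":0,"dz":0,"ax":0,"ay":0,"az":0,"hand":-0.4},{"dx":0,"dy":0,"dz":0,"ax":0,"ay":0,"az":0,"hand":-0.4},{"dx":0,"dy":0,"dz":0,"ax":0,"ay":0,"az":0,"hand":-0.4}]'
python3 -c "
from h import *
s,R=st(); im=ctrl.grab_frame('scene'); crop('',im,(185,105,285,205),6,'pics/s3.png'); print(proj('scene',s['position']))
"
```

```text
clock: 4.25
position: [0.5403, -0.1011, 0.0754]
tool_rot: [0.497, 0.868, 0.0, 0.001]
ft_force: [-0.0, 0.2, 0.6]
width: 0.0593
 t 4.25 p [ 540.3 -101.1   75.4] xang 120.36 tilt [ 0.0016 -0.0003] F [-0.   0.2  0.6] M [-0.049 -0.004 -0.042] w 59.3 q7 0.23
clock: 4.55
position: [0.5398, -0.1012, 0.0748]
tool_rot: [0.497, 0.868, 0.0, 0.0]
ft_force: [-0.1, -0.3, -0.2]
width: 0.0257
 t 4.55 p [ 539.8 -101.2   74.8] xang 120.35 tilt [ 0.0009 -0.0004] F [-0.1 -0.3 -0.2] M [ 0.022 -0.041  0.023] w 25.7 q7 0.23
[220.61547013 177.67749184]
```

View pics/s3.png

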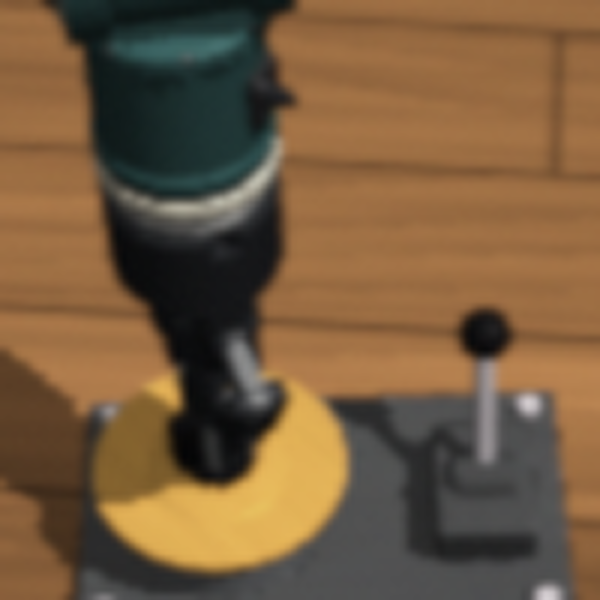

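```bash
python3 -m inch '[{"dx":0,"dy":0,"dz":2,"ax":0,"ay":0,"az":0,"hand":-0.6},{"dx":0,"dy":0,"dz":0,"ax":0,"ay":0,"az":0,"hand":-0.6}]'
python3 -c "
from h import *
s,R=st()"
python3 -m inch '[{"dx":0,"dy":0,"dz":0,"ax":0,"ay":0,"az":0,"hand":-1},{"dx":0,"dy":0,"dz":0,"ax":0,"ay":0,"az":0,"hand":-1},{"dx":0,"dy":0,"dz":0,"ax":0,"ay":0,"az":0,"hand":-1}]'
python3 -c "
from h import *
s,R=st();print(R.T@s['ft_force'],R.T@s['torque'])
"
```

```text
clock: 4.8
position: [0.5393, -0.1012, 0.072]
tool_rot: [0.497, 0.868, -0.0, -0.0]
ft_force: [-0.1, -0.9, 0.3]
width: 0.0171
 t 4.8 p [ 539.3 -101.2   72. ] xang 120.36 tilt [-0.0004 -0.    ] F [-0.1 -0.9  0.3] M [-0.023  0.006  0.006] w 17.1 q7 0.23
clock: 5.1
position: [0.5393, -0.1012, 0.0722]
tool_rot: [0.497, 0.868, -0.0, -0.0]
ft_force: [-0.7, -0.3, 0.8]
width: 0.013
 t 5.1 p [ 539.3 -101.2   72.2] xang 120.36 tilt [-0.0004 -0.0002] F [-0.7 -0.3  0.8] M [-0.045  0.153 -0.029] w 13.0 q7 0.23
[ 0.10083475 -0.78450519 -0.77084545] [0.15446523 0.03812119 0.02933408]
```

```bash
cat > r.py <<'E'
from h import *
s,R=st();print('   toolF',np.round(R.T@s['ft_force'],1),'Mz_world',round(s['torque'][2],3),'eff7',round(s['effort'][6],3))
E
for i in 1; do
python3 -m inch '[{"dx":0,"dy":0,"dz":0,"ax":0,"ay":0,"az":-0.04,"hand":-1}]' >/dev/null; python3 r.py
python3 -m inch '[{"dx":0,"dy":0,"dz":0,"ax":0,"ay":0,"az":-0.04,"hand":-1}]' >/dev/null; python3 r.py
python3 -m inch '[{"dx":0,"dy":0,"dz":0,"ax":0,"ay":0,"az":-0.04,"hand":-1}]' >/dev/null; python3 r.py
done
```

```text
t 5.2 p [ 539.3 -101.2   72.2] xang 122.7 tilt [-0.0004 -0.0003] F [-1.3 -0.3  0.7] M [-0.071  0.193 -0.02 ] w 12.7 q7 0.26
   toolF [ 0.4 -1.3 -0.7] Mz_world -0.02 eff7 -0.54
 t 5.3 p [ 539.3 -101.2   72.2] xang 125.01 tilt [-0.0004 -0.0002] F [-0.1 -0.7  0.7] M [-0.054  0.221 -0.256] w 13.0 q7 0.3
   toolF [-0.5 -0.4 -0.7] Mz_world -0.256 eff7 -0.08
 t 5.4 p [ 539.3 -101.3   72.2] xang 127.28 tilt [-0.0005 -0.0001] F [-0.9 -0.1  1.5] M [-0.07   0.192 -0.201] w 12.9 q7 0.33
   toolF [ 0.5 -0.8 -1.5] Mz_world -0.201 eff7 -0.136
```

```bash

python3 -m inch '[{"dx":0,"dy":0,"dz":0,"ax":0,"ay":0,"az":-0.03,"hand":-1}]' >/dev/null; python3 r.py
python3 -m inch '[{"dx":0,"dy":0,"dz":0,"ax":0,"ay":0,"az":-0.03,"hand":-1}]' >/dev/null; python3 r.py
python3 -m inch '[{"dx":0,"dy":0,"dz":0,"ax":0,"ay":0,"az":-0.03,"hand":-1}]' >/dev/null; python3 r.py
```

```text
t 5.5 p [ 539.2 -101.2   72.2] xang 129.01 tilt [-0.0006  0.    ] F [-1.2  0.3  2.5] M [-0.002  0.228 -0.161] w 12.7 q7 0.36
   toolF [ 1.  -0.7 -2.5] Mz_world -0.161 eff7 -0.039
 t 5.6 p [ 539.3 -101.3   72.2] xang 130.75 tilt [-0.0005 -0.0002] F [-1.6 -0.5  0.8] M [-0.075  0.288 -0.054] w 12.9 q7 0.38
   toolF [ 0.7 -1.5 -0.8] Mz_world -0.054 eff7 -0.133
 t 5.7 p [ 539.3 -101.2   72.2] xang 132.5 tilt [-0.0005 -0.0002] F [-1.7 -0.6  1.4] M [-0.108  0.393 -0.137] w 12.9 q7 0.41
   toolF [ 0.7 -1.7 -1.4] Mz_world -0.137 eff7 -0.172
```

```bash

python3 -m inch '[{"dx":0,"dy":0,"dz":0,"ax":0,"ay":0,"az":-0.03,"hand":-1}]' >/dev/null; python3 r.py
python3 -m inch '[{"dx":0,"dy":0,"dz":0,"ax":0,"ay":0,"az":-0.03,"hand":-1}]' >/dev/null; python3 r.py
python3 -m inch '[{"dx":0,"dy":0,"dz":0,"ax":0,"ay":0,"az":-0.03,"hand":-1}]' >/dev/null; python3 r.py
```

```text
t 5.8 p [ 539.3 -101.2   72.2] xang 134.25 tilt [-0.0005 -0.0003] F [-1.9 -0.7  1.5] M [-0.1    0.417 -0.105] w 13.0 q7 0.43
   toolF [ 0.8 -1.8 -1.5] Mz_world -0.105 eff7 -0.205
 t 5.9 p [ 539.3 -101.2   72.2] xang 135.97 tilt [-0.0005 -0.0003] F [-1.2 -0.5  1.8] M [-0.076  0.41  -0.02 ] w 12.9 q7 0.46
   toolF [ 0.5 -1.2 -1.8] Mz_world -0.02 eff7 -0.238
 t 6.0 p [ 539.2 -101.3   72.2] xang 137.7 tilt [-0.0006 -0.0003] F [-2.5 -0.8  1.1] M [-0.18   0.545 -0.004] w 13.0 q7 0.48
   toolF [ 1.3 -2.3 -1.1] Mz_world -0.004 eff7 -0.27
```

```bash

python3 -m inch '[{"dx":0,"dy":0,"dz":0,"ax":0,"ay":0,"az":-0.03,"hand":-1}]' >/dev/null; python3 r.py
python3 -m inch '[{"dx":0,"dy":0,"dz":0,"ax":0,"ay":0,"az":-0.03,"hand":-1}]' >/dev/null; python3 r.py
python3 -m inch '[{"dx":0,"dy":0,"dz":0,"ax":0,"ay":0,"az":-0.03,"hand":-1}]' >/dev/null; python3 r.py
```

```text
t 6.1 p [ 539.3 -101.2   72.2] xang 139.42 tilt [-0.0005 -0.0003] F [-1.9  0.   1.4] M [-0.239  0.575  0.016] w 12.8 q7 0.51
   toolF [ 1.4 -1.2 -1.4] Mz_world 0.016 eff7 -0.274
 t 6.2 p [ 539.3 -101.3   72.2] xang 141.13 tilt [-0.0005 -0.0003] F [-2.4 -0.4  2. ] M [-0.301  0.581  0.021] w 12.8 q7 0.53
   toolF [ 1.6 -1.8 -2. ] Mz_world 0.021 eff7 -0.257
 t 6.3 p [ 539.2 -101.3   72.2] xang 142.84 tilt [-0.0005 -0.0002] F [-3.5 -1.3  1.8] M [-0.27   0.704  0.006] w 13.2 q7 0.56
   toolF [ 2.  -3.2 -1.8] Mz_world 0.006 eff7 -0.258
```

```bash

python3 -m inch '[{"dx":0,"dy":0,"dz":0,"ax":0,"ay":0,"az":-0.03,"hand":-1}]' >/dev/null; python3 r.py
python3 -m inch '[{"dx":0,"dy":0,"dz":0,"ax":0,"ay":0,"az":-0.03,"hand":-1}]' >/dev/null; python3 r.py
python3 -m inch '[{"dx":0,"dy":0,"dz":0,"ax":0,"ay":0,"az":-0.02,"hand":-1}]' >/dev/null; python3 r.py
```

```text
t 6.4 p [ 539.3 -101.3   72.2] xang 144.56 tilt [-0.0005 -0.0003] F [-2.9 -0.9  2.4] M [-0.322  0.71  -0.015] w 12.8 q7 0.58
   toolF [ 1.9 -2.4 -2.4] Mz_world -0.015 eff7 -0.258
 t 6.5 p [ 539.2 -101.3   72.2] xang 146.28 tilt [-0.0006 -0.0003] F [-3.4 -1.4  1.7] M [-0.34   0.761 -0.047] w 12.9 q7 0.61
   toolF [ 2.1 -3.1 -1.7] Mz_world -0.047 eff7 -0.259
 t 6.6 p [ 539.2 -101.3   72.2] xang 147.4 tilt [-0.0006 -0.0002] F [-3.5 -1.1  2.7] M [-0.312  0.745 -0.035] w 13.2 q7 0.63
   toolF [ 2.3 -2.8 -2.7] Mz_world -0.035 eff7 -0.105
```

Next contact is expected here: either another detent or the stop. Small steps.

```bash

python3 -m inch '[{"dx":0,"dy":0,"dz":0,"ax":0,"ay":0,"az":-0.015,"hand":-1}]' >/dev/null; python3 r.py
python3 -m inch '[{"dx":0,"dy":0,"dz":0,"ax":0,"ay":0,"az":-0.015,"hand":-1}]' >/dev/null; python3 r.py
```

```text
t 6.7 p [ 539.3 -101.3   72.2] xang 148.2 tilt [-0.0005 -0.0001] F [-3.3 -1.7  3.1] M [-0.352  0.826 -0.147] w 13.1 q7 0.64
   toolF [ 1.9 -3.1 -3. ] Mz_world -0.147 eff7 0.064
 t 6.8 p [ 539.3 -101.3   72.2] xang 149.04 tilt [-0.0005 -0.0002] F [-3.8 -1.   2.7] M [-0.405  0.868 -0.22 ] w 12.8 q7 0.65
   toolF [ 2.8 -2.9 -2.7] Mz_world -0.22 eff7 0.116
```

```bash

python3 -m inch '[{"dx":0,"dy":0,"dz":0,"ax":0,"ay":0,"az":-0.01,"hand":-1}]' >/dev/null; python3 r.py
python3 -m inch '[{"dx":0,"dy":0,"dz":0,"ax":0,"ay":0,"az":-0.01,"hand":-1}]' >/dev/null; python3 r.py
```

```text
t 6.9 p [ 539.3 -101.3   72.2] xang 149.6 tilt [-0.0006 -0.0002] F [-4.5 -0.9  1.9] M [-0.343  0.936 -0.253] w 12.9 q7 0.66
   toolF [ 3.4 -3.  -1.9] Mz_world -0.253 eff7 0.182
 t 7.0 p [ 539.3 -101.3   72.2] xang 150.18 tilt [-0.0004 -0.0002] F [-4.8 -1.1  3. ] M [-0.442  0.903 -0.2  ] w 13.0 q7 0.67
   toolF [ 3.6 -3.3 -3. ] Mz_world -0.2 eff7 0.14
```

```bash

python3 -m inch '[{"dx":0,"dy":0,"dz":0,"ax":0,"ay":0,"az":-0.015,"hand":-1}]' >/dev/null; python3 r.py
python3 -m inch '[{"dx":0,"dy":0,"dz":0,"ax":0,"ay":0,"az":-0.015,"hand":-1}]' >/dev/null; python3 r.py
python3 -m inch '[{"dx":0,"dy":0,"dz":0,"ax":0,"ay":0,"az":-0.02,"hand":-1}]' >/dev/null; python3 r.py
```

```text
t 7.1 p [ 539.3 -101.3   72.2] xang 151.06 tilt [-0.0005 -0.0003] F [-3.7 -1.6  3. ] M [-0.5    0.947 -0.205] w 12.7 q7 0.68
   toolF [ 2.5 -3.2 -3. ] Mz_world -0.205 eff7 0.045
 t 7.2 p [ 539.3 -101.3   72.2] xang 151.94 tilt [-0.0005 -0.0003] F [-3.9 -1.6  2.9] M [-0.542  1.009 -0.215] w 12.9 q7 0.69
   toolF [ 2.7 -3.2 -2.8] Mz_world -0.215 eff7 0.052
 t 7.3 p [ 539.3 -101.3   72.2] xang 153.1 tilt [-0.0005 -0.0003] F [-4.  -1.7  2.6] M [-0.585  1.107 -0.119] w 12.9 q7 0.71
   toolF [ 2.8 -3.3 -2.6] Mz_world -0.119 eff7 -0.042
```

```bash

python3 -m inch '[{"dx":0,"dy":0,"dz":0,"ax":0,"ay":0,"az":-0.03,"hand":-1}]' >/dev/null; python3 r.py
python3 -m inch '[{"dx":0,"dy":0,"dz":0,"ax":0,"ay":0,"az":-0.03,"hand":-1}]' >/dev/null; python3 r.py
python3 -m inch '[{"dx":0,"dy":0,"dz":0,"ax":0,"ay":0,"az":-0.03,"hand":-1}]' >/dev/null; python3 r.py
```

```text
t 7.4 p [ 539.3 -101.3   72.2] xang 154.85 tilt [-0.0005 -0.0004] F [-4.8 -2.5  2.5] M [-0.573  1.029 -0.186] w 12.9 q7 0.74
   toolF [ 3.3 -4.3 -2.5] Mz_world -0.186 eff7 -0.184
 t 7.5 p [ 539.2 -101.3   72.2] xang 156.59 tilt [-0.0006 -0.0004] F [-4.9 -2.   2.5] M [-0.557  1.076 -0.069] w 12.6 q7 0.76
   toolF [ 3.7 -3.8 -2.5] Mz_world -0.069 eff7 -0.172
 t 7.6 p [ 539.3 -101.3   72.2] xang 158.31 tilt [-0.0005 -0.0004] F [-4.5 -3.2  2.9] M [-0.525  1.094 -0.061] w 13.1 q7 0.79
   toolF [ 3.  -4.6 -2.9] Mz_world -0.061 eff7 -0.204
```

```bash

python3 -m inch '[{"dx":0,"dy":0,"dz":0,"ax":0,"ay":0,"az":-0.03,"hand":-1}]' >/dev/null; python3 r.py
python3 -m inch '[{"dx":0,"dy":0,"dz":0,"ax":0,"ay":0,"az":-0.03,"hand":-1}]' >/dev/null; python3 r.py
python3 -m inch '[{"dx":0,"dy":0,"dz":0,"ax":0,"ay":0,"az":-0.03,"hand":-1}]' >/dev/null; python3 r.py
```

```text
t 7.7 p [ 539.2 -101.3   72.2] xang 160.04 tilt [-0.0006 -0.0005] F [-4.3 -3.   3.2] M [-0.605  1.112  0.004] w 12.9 q7 0.81
   toolF [ 3.  -4.3 -3.2] Mz_world 0.004 eff7 -0.239
 t 7.8 p [ 539.2 -101.3   72.2] xang 161.77 tilt [-0.0006 -0.0005] F [-5.2 -2.6  2.9] M [-0.526  1.062 -0.012] w 12.7 q7 0.84
   toolF [ 4.1 -4.1 -2.9] Mz_world -0.012 eff7 -0.271
 t 7.9 p [ 539.3 -101.4   72.2] xang 163.49 tilt [-0.0005 -0.0006] F [-4.6 -3.8  2.5] M [-1.057  1.007  0.02 ] w 13.0 q7 0.86
   toolF [ 3.4 -5.  -2.5] Mz_world 0.02 eff7 -0.275
```

```bash

python3 -m inch '[{"dx":0,"dy":0,"dz":0,"ax":0,"ay":0,"az":-0.03,"hand":-1}]' >/dev/null; python3 r.py
python3 -m inch '[{"dx":0,"dy":0,"dz":0,"ax":0,"ay":0,"az":-0.03,"hand":-1}]' >/dev/null; python3 r.py
python3 -m inch '[{"dx":0,"dy":0,"dz":0,"ax":0,"ay":0,"az":-0.03,"hand":-1}]' >/dev/null; python3 r.py
```

```text
t 8.0 p [ 539.2 -101.4   72.2] xang 165.2 tilt [-0.0006 -0.0005] F [-4.7 -2.8  3.2] M [-0.589  1.088 -0.02 ] w 12.7 q7 0.89
   toolF [ 3.8 -4.  -3.2] Mz_world -0.02 eff7 -0.259
 t 8.1 p [ 539.2 -101.4   72.2] xang 166.92 tilt [-0.0006 -0.0006] F [-5.4 -3.   2.6] M [-0.577  1.087  0.028] w 12.9 q7 0.91
   toolF [ 4.6 -4.1 -2.6] Mz_world 0.028 eff7 -0.26
 t 8.2 p [ 539.2 -101.4   72.2] xang 168.64 tilt [-0.0006 -0.0006] F [-3.7 -3.6  3. ] M [-0.593  1.081  0.007] w 12.5 q7 0.94
   toolF [ 2.9 -4.2 -3. ] Mz_world 0.007 eff7 -0.261
```

```bash

python3 -m inch '[{"dx":0,"dy":0,"dz":0,"ax":0,"ay":0,"az":-0.02,"hand":-1}]' >/dev/null; python3 r.py
python3 -m inch '[{"dx":0,"dy":0,"dz":0,"ax":0,"ay":0,"az":-0.015,"hand":-1}]' >/dev/null; python3 r.py
```

```text
t 8.3 p [ 539.2 -101.4   72.2] xang 169.77 tilt [-0.0006 -0.0005] F [-4.8 -2.8  3.4] M [-0.638  1.094 -0.023] w 12.7 q7 0.96
   toolF [ 4.3 -3.6 -3.4] Mz_world -0.023 eff7 -0.122
 t 8.4 p [ 539.2 -101.4   72.2] xang 170.61 tilt [-0.0006 -0.0005] F [-4.7 -3.4  4. ] M [-0.545  1.084 -0.048] w 12.6 q7 0.97
   toolF [ 4.1 -4.1 -4. ] Mz_world -0.048 eff7 -0.1
```

```bash

python3 -m inch '[{"dx":0,"dy":0,"dz":0,"ax":0,"ay":0,"az":-0.01,"hand":-1}]' >/dev/null; python3 r.py
python3 -m inch '[{"dx":0,"dy":0,"dz":0,"ax":0,"ay":0,"az":-0.01,"hand":-1}]' >/dev/null; python3 r.py
```

```text
t 8.5 p [ 539.2 -101.4   72.2] xang 171.17 tilt [-0.0006 -0.0006] F [-4.5 -2.3  2.4] M [-0.604  1.064  0.005] w 12.6 q7 0.98
   toolF [ 4.1 -3.  -2.4] Mz_world 0.005 eff7 -0.057
 t 8.6 p [ 539.2 -101.4   72.2] xang 171.73 tilt [-0.0006 -0.0005] F [-4.7 -2.7  3.1] M [-0.587  1.076 -0.107] w 12.8 q7 0.99
   toolF [ 4.3 -3.4 -3.1] Mz_world -0.107 eff7 0.002
```

```bash

python3 -m inch '[{"dx":0,"dy":0,"dz":0,"ax":0,"ay":0,"az":-0.008,"hand":-1}]' >/dev/null; python3 r.py
```

```text
t 8.7 p [ 539.2 -101.4   72.2] xang 172.17 tilt [-0.0006 -0.0005] F [-4.7 -2.7  3.4] M [-0.56   1.099 -0.124] w 12.9 q7 0.99
   toolF [ 4.3 -3.3 -3.4] Mz_world -0.124 eff7 0.083
```

```bash

python3 -m inch '[{"dx":0,"dy":0,"dz":0,"ax":0,"ay":0,"az":-0.008,"hand":-1}]' >/dev/null; python3 r.py
```

```text
t 8.8 p [ 539.2 -101.4   72.2] xang 172.61 tilt [-0.0006 -0.0005] F [-4.5 -2.1  4.1] M [-0.547  1.099 -0.159] w 13.0 q7 1.0
   toolF [ 4.2 -2.7 -4.1] Mz_world -0.159 eff7 0.127
```

```bash

python3 -m inch '[{"dx":0,"dy":0,"dz":0,"ax":0,"ay":0,"az":-0.01,"hand":-1}]' >/dev/null; python3 r.py
```

```text
t 8.9 p [ 539.3 -101.4   72.2] xang 173.17 tilt [-0.0006 -0.0004] F [-4.7 -3.   2.9] M [-0.585  1.049 -0.295] w 12.8 q7 1.01
   toolF [ 4.3 -3.6 -2.9] Mz_world -0.295 eff7 0.203
```

```bash

python3 -m inch '[{"dx":0,"dy":0,"dz":0,"ax":0,"ay":0,"az":-0.01,"hand":-1}]' >/dev/null; python3 r.py
```

```text
t 9.0 p [ 539.2 -101.5   72.2] xang 173.71 tilt [-0.0007 -0.0003] F [-4.5 -2.5  2.9] M [-0.601  1.073 -0.549] w 13.3 q7 1.02
   toolF [ 4.2 -3.  -2.9] Mz_world -0.549 eff7 0.456
```

```bash

python3 -m inch '[{"dx":0,"dy":0,"dz":0,"ax":0,"ay":0,"az":-0.01,"hand":-1}]' >/dev/null; python3 r.py
```

```text
t 9.1 p [ 539.2 -101.5   72.2] xang 174.23 tilt [-0.0007 -0.    ] F [-4.7 -2.3  3.2] M [-0.503  1.046 -0.748] w 12.8 q7 1.02
   toolF [ 4.5 -2.8 -3.2] Mz_world -0.748 eff7 0.667
```

```bash

python3 -m inch '[{"dx":0,"dy":0,"dz":0,"ax":0,"ay":0,"az":0.03,"hand":-1}]' >/dev/null; python3 r.py
python3 -m inch '[{"dx":0,"dy":0,"dz":0,"ax":0,"ay":0,"az":0.03,"hand":-1}]' >/dev/null; python3 r.py
python3 -m inch '[{"dx":0,"dy":0,"dz":0,"ax":0,"ay":0,"az":0.03,"hand":-1}]' >/dev/null; python3 r.py
python3 -m inch '[{"dx":0,"dy":0,"dz":0,"ax":0,"ay":0,"az":0.03,"hand":-1}]' >/dev/null; python3 r.py
```

```text
t 9.2 p [ 539.2 -101.5   72.2] xang 172.52 tilt [-0.0007 -0.    ] F [-3.9 -2.5  3.2] M [-0.566  1.137 -0.111] w 12.9 q7 1.0
   toolF [ 3.6 -3.  -3.2] Mz_world -0.111 eff7 0.542
 t 9.3 p [ 539.2 -101.4   72.2] xang 170.83 tilt [-0.0007 -0.0004] F [-4.7 -3.1  4. ] M [-0.563  1.135 -0.026] w 12.6 q7 0.97
   toolF [ 4.1 -3.8 -4. ] Mz_world -0.026 eff7 0.254
 t 9.4 p [ 539.2 -101.4   72.2] xang 169.12 tilt [-0.0005 -0.0006] F [-5.2 -2.6  2.6] M [-0.573  1.087 -0.006] w 12.5 q7 0.95
   toolF [ 4.6 -3.6 -2.6] Mz_world -0.006 eff7 0.263
 t 9.5 p [ 539.2 -101.4   72.2] xang 167.41 tilt [-0.0006 -0.0006] F [-4.8 -2.6  3.5] M [-0.567  1.112 -0.025] w 12.8 q7 0.92
   toolF [ 4.1 -3.5 -3.5] Mz_world -0.025 eff7 0.264
```

```bash

python3 -m inch '[{"dx":0,"dy":0,"dz":0,"ax":0,"ay":0,"az":0.03,"hand":-1}]' >/dev/null; python3 r.py
python3 -m inch '[{"dx":0,"dy":0,"dz":0,"ax":0,"ay":0,"az":0.03,"hand":-1}]' >/dev/null; python3 r.py
python3 -m inch '[{"dx":0,"dy":0,"dz":0,"ax":0,"ay":0,"az":0.03,"hand":-1}]' >/dev/null; python3 r.py
python3 -m inch '[{"dx":0,"dy":0,"dz":0,"ax":0,"ay":0,"az":0.03,"hand":-1}]' >/dev/null; python3 r.py
python3 -m inch '[{"dx":0,"dy":0,"dz":0,"ax":0,"ay":0,"az":0.03,"hand":-1}]' >/dev/null; python3 r.py
```

```text
t 9.6 p [ 539.3 -101.4   72.2] xang 165.69 tilt [-0.0005 -0.0005] F [-5.6 -1.9  3.6] M [-0.558  1.116 -0.037] w 12.6 q7 0.9
   toolF [ 4.9 -3.3 -3.6] Mz_world -0.037 eff7 0.263
 t 9.7 p [ 539.2 -101.4   72.2] xang 163.97 tilt [-0.0006 -0.0005] F [-3.9 -2.8  3.8] M [-0.558  1.077 -0.028] w 12.8 q7 0.87
   toolF [ 2.9 -3.8 -3.8] Mz_world -0.028 eff7 0.263
 t 9.8 p [ 539.2 -101.4   72.2] xang 162.25 tilt [-0.0006 -0.0005] F [-4.5 -3.3  4.1] M [-0.487  1.11  -0.018] w 12.9 q7 0.84
   toolF [ 3.2 -4.5 -4.1] Mz_world -0.018 eff7 0.259
 t 9.9 p [ 539.3 -101.3   72.2] xang 160.56 tilt [-0.0005 -0.0005] F [-4.  -2.4  3.4] M [-0.479  1.051  0.184] w 12.9 q7 0.82
   toolF [ 2.9 -3.6 -3.4] Mz_world 0.184 eff7 0.066
 t 10.0 p [ 539.3 -101.3   72.2] xang 158.87 tilt [-0.0004 -0.0007] F [-4.9 -2.   3.4] M [-0.543  1.076  0.246] w 12.5 q7 0.79
   toolF [ 3.9 -3.6 -3.4] Mz_world 0.246 eff7 0.021
```

```bash

python3 -m inch '[{"dx":0,"dy":0,"dz":0,"ax":0,"ay":0,"az":0.05,"hand":-1}]' >/dev/null; python3 r.py
python3 -m inch '[{"dx":0,"dy":0,"dz":0,"ax":0,"ay":0,"az":0.05,"hand":-1}]' >/dev/null; python3 r.py
python3 -m inch '[{"dx":0,"dy":0,"dz":0,"ax":0,"ay":0,"az":0.05,"hand":-1}]' >/dev/null; python3 r.py
python3 -m inch '[{"dx":0,"dy":0,"dz":0,"ax":0,"ay":0,"az":0.05,"hand":-1}]' >/dev/null; python3 r.py
python3 -m inch '[{"dx":0,"dy":0,"dz":0,"ax":0,"ay":0,"az":0.05,"hand":-1}]' >/dev/null; python3 r.py
python3 -m inch '[{"dx":0,"dy":0,"dz":0,"ax":0,"ay":0,"az":0.05,"hand":-1}]' >/dev/null; python3 r.py
python3 -m inch '[{"dx":0,"dy":0,"dz":0,"ax":0,"ay":0,"az":0.05,"hand":-1}]' >/dev/null; python3 r.py
python3 -m inch '[{"dx":0,"dy":0,"dz":0,"ax":0,"ay":0,"az":0.05,"hand":-1}]' >/dev/null; python3 r.py
```

```text
t 10.1 p [ 539.3 -101.3   72.2] xang 155.98 tilt [-0.0005 -0.0005] F [-5.3 -2.7  3.5] M [-0.587  1.106  0.238] w 12.8 q7 0.75
   toolF [ 3.8 -4.6 -3.5] Mz_world 0.238 eff7 0.365
 t 10.2 p [ 539.3 -101.3   72.2] xang 153.08 tilt [-0.0005 -0.0005] F [-4.4 -2.7  3.6] M [-0.508  1.027  0.13 ] w 13.1 q7 0.71
   toolF [ 2.7 -4.4 -3.6] Mz_world 0.13 eff7 0.335
 t 10.3 p [ 539.3 -101.3   72.2] xang 150.2 tilt [-0.0004 -0.0005] F [-4.7 -2.7  3.6] M [-0.522  1.073  0.083] w 12.8 q7 0.67
   toolF [ 2.8 -4.7 -3.6] Mz_world 0.083 eff7 0.391
 t 10.4 p [ 539.3 -101.3   72.2] xang 147.32 tilt [-0.0005 -0.0004] F [-5.2 -1.6  3.8] M [-0.521  1.044 -0.01 ] w 12.6 q7 0.62
   toolF [ 3.5 -4.1 -3.8] Mz_world -0.01 eff7 0.45
 t 10.5 p [ 539.3 -101.2   72.2] xang 144.46 tilt [-0.0004 -0.0004] F [-5.2 -2.7  3.9] M [-0.606  1.036  0.027] w 12.6 q7 0.58
   toolF [ 2.7 -5.3 -3.9] Mz_world 0.027 eff7 0.44
 t 10.6 p [ 539.3 -101.2   72.2] xang 141.59 tilt [-0.0004 -0.0004] F [-3.9 -2.4  2.4] M [-0.53   1.012  0.025] w 13.0 q7 0.54
   toolF [ 1.6 -4.3 -2.4] Mz_world 0.025 eff7 0.437
 t 10.7 p [ 539.3 -101.2   72.2] xang 138.73 tilt [-0.0003 -0.0004] F [-3.8 -3.1  3.8] M [-0.494  1.022  0.048] w 12.7 q7 0.5
   toolF [ 0.9 -4.8 -3.8] Mz_world 0.048 eff7 0.437
 t 10.8 p [ 539.4 -101.1   72.2] xang 135.9 tilt [-0.0002 -0.0004] F [-4.5 -1.4  3.4] M [-0.517  0.97   0.226] w 13.1 q7 0.46
   toolF [ 2.3 -4.1 -3.4] Mz_world 0.226 eff7 0.16
```

Click 1 passed, pickup near 137.5° as predicted. On through clicks 2 and 3.

```bash

python3 -m inch '[{"dx":0,"dy":0,"dz":0,"ax":0,"ay":0,"az":0.05,"hand":-1}]' >/dev/null; python3 r.py|tail -2
python3 -m inch '[{"dx":0,"dy":0,"dz":0,"ax":0,"ay":0,"az":0.05,"hand":-1}]' >/dev/null; python3 r.py
python3 -m inch '[{"dx":0,"dy":0,"dz":0,"ax":0,"ay":0,"az":0.05,"hand":-1}]' >/dev/null; python3 r.py
python3 -m inch '[{"dx":0,"dy":0,"dz":0,"ax":0,"ay":0,"az":0.05,"hand":-1}]' >/dev/null; python3 r.py
python3 -m inch '[{"dx":0,"dy":0,"dz":0,"ax":0,"ay":0,"az":0.05,"hand":-1}]' >/dev/null; python3 r.py
python3 -m inch '[{"dx":0,"dy":0,"dz":0,"ax":0,"ay":0,"az":0.05,"hand":-1}]' >/dev/null; python3 r.py
python3 -m inch '[{"dx":0,"dy":0,"dz":0,"ax":0,"ay":0,"az":0.05,"hand":-1}]' >/dev/null; python3 r.py
python3 -m inch '[{"dx":0,"dy":0,"dz":0,"ax":0,"ay":0,"az":0.05,"hand":-1}]' >/dev/null; python3 r.py
python3 -m inch '[{"dx":0,"dy":0,"dz":0,"ax":0,"ay":0,"az":0.05,"hand":-1}]' >/dev/null; python3 r.py
```

```text
t 10.9 p [ 539.4 -101.1   72.2] xang 133.05 tilt [-0.0002 -0.0005] F [-3.7 -2.5  3. ] M [-0.522  0.999  0.239] w 12.9 q7 0.41
   toolF [ 0.7 -4.4 -3. ] Mz_world 0.239 eff7 0.235
 t 11.0 p [ 539.4 -101.2   72.2] xang 130.18 tilt [-0.0002 -0.0004] F [-4.7 -1.6  3.6] M [-0.466  0.985  0.09 ] w 13.2 q7 0.37
   toolF [ 1.8 -4.6 -3.6] Mz_world 0.09 eff7 0.302
 t 11.1 p [ 539.4 -101.1   72.2] xang 127.3 tilt [-0.0002 -0.0004] F [-3.6 -1.5  3.5] M [-0.489  0.98   0.074] w 13.0 q7 0.33
   toolF [ 1.  -3.8 -3.5] Mz_world 0.074 eff7 0.364
 t 11.2 p [ 539.4 -101.2   72.2] xang 124.42 tilt [-0.0002 -0.0004] F [-4.1 -2.7  2.4] M [-0.478  0.896  0.019] w 13.0 q7 0.29
   toolF [ 0.1 -4.9 -2.4] Mz_world 0.019 eff7 0.426
 t 11.3 p [ 539.4 -101.2   72.2] xang 121.55 tilt [-0.0001 -0.0003] F [-4.2 -2.5  3.2] M [-0.487  0.934  0.035] w 12.5 q7 0.25
   toolF [ 0.1 -4.9 -3.2] Mz_world 0.035 eff7 0.451
 t 11.4 p [ 539.4 -101.1   72.2] xang 118.69 tilt [-0.0001 -0.0003] F [-2.8 -1.9  2.9] M [-0.487  0.946 -0.04 ] w 12.7 q7 0.2
   toolF [-0.3 -3.4 -2.9] Mz_world -0.04 eff7 0.433
 t 11.5 p [ 539.4 -101.1   72.2] xang 115.82 tilt [-0.0001 -0.0003] F [-4.4 -1.5  2.9] M [-0.448  0.931  0.017] w 12.7 q7 0.16
   toolF [ 0.6 -4.6 -2.9] Mz_world 0.017 eff7 0.434
 t 11.6 p [ 539.5 -101.1   72.2] xang 112.98 tilt [ 0.0001 -0.0003] F [-3.7 -1.6  3.1] M [-0.453  0.931  0.177] w 12.8 q7 0.12
   toolF [-0.  -4.  -3.1] Mz_world 0.177 eff7 0.277
 t 11.7 p [ 539.5 -101.1   72.2] xang 110.15 tilt [ 0.0002 -0.0004] F [-3.5 -0.8  2.6] M [-0.463  0.946  0.196] w 13.3 q7 0.08
   toolF [ 0.4 -3.5 -2.6] Mz_world 0.196 eff7 0.2
```

Click 2 done (pickup at ~113.7°). Next: click 3 (89.7°), click 4 (65.7°).

```bash

python3 -m inch '[{"dx":0,"dy":0,"dz":0,"ax":0,"ay":0,"az":0.05,"hand":-1},{"dx":0,"dy":0,"dz":0,"ax":0,"ay":0,"az":0.05,"hand":-1}]' >/dev/null; python3 r.py|head -1
python3 -m inch '[{"dx":0,"dy":0,"dz":0,"ax":0,"ay":0,"az":0.05,"hand":-1},{"dx":0,"dy":0,"dz":0,"ax":0,"ay":0,"az":0.05,"hand":-1}]' >/dev/null; python3 r.py|head -1
python3 -m inch '[{"dx":0,"dy":0,"dz":0,"ax":0,"ay":0,"az":0.05,"hand":-1},{"dx":0,"dy":0,"dz":0,"ax":0,"ay":0,"az":0.05,"hand":-1}]' >/dev/null; python3 r.py|head -1
python3 -m inch '[{"dx":0,"dy":0,"dz":0,"ax":0,"ay":0,"az":0.05,"hand":-1}]' >/dev/null; python3 r.py|head -1
python3 -m inch '[{"dx":0,"dy":0,"dz":0,"ax":0,"ay":0,"az":0.05,"hand":-1}]' >/dev/null; python3 r.py|head -1
python3 -m inch '[{"dx":0,"dy":0,"dz":0,"ax":0,"ay":0,"az":0.05,"hand":-1}]' >/dev/null; python3 r.py|head -1
```

```text
t 11.9 p [ 539.5 -101.1   72.2] xang 104.4 tilt [ 0.0001 -0.0004] F [-3.5 -1.9  2.4] M [-0.44   0.857  0.086] w 12.9 q7 -0.0
 t 12.1 p [ 539.6 -101.1   72.2] xang 98.64 tilt [ 0.0002 -0.0003] F [-3.9 -2.3  2.2] M [-0.509  0.887 -0.001] w 13.1 q7 -0.09
 t 12.3 p [ 539.6 -101.1   72.2] xang 92.91 tilt [ 0.0003 -0.0002] F [-3.  -1.8  1.7] M [-0.456  0.85  -0.001] w 12.8 q7 -0.17
 t 12.4 p [ 539.6 -101.1   72.2] xang 90.05 tilt [ 0.0003 -0.0003] F [-3.2 -2.   2.2] M [-0.428  0.87   0.093] w 13.0 q7 -0.21
 t 12.5 p [ 539.6 -101.    72.2] xang 87.24 tilt [ 0.0004 -0.0004] F [-3.8 -2.7  2.8] M [-0.464  0.829  0.235] w 12.6 q7 -0.25
 t 12.6 p [ 539.7 -101.1   72.2] xang 84.37 tilt [ 0.0004 -0.0005] F [-3.9 -2.2  2.1] M [-0.495  0.844  0.172] w 12.3 q7 -0.3
```

```bash

python3 -m inch '[{"dx":0,"dy":0,"dz":0,"ax":0,"ay":0,"az":0.05,"hand":-1},{"dx":0,"dy":0,"dz":0,"ax":0,"ay":0,"az":0.05,"hand":-1}]' >/dev/null; python3 r.py|head -1
python3 -m inch '[{"dx":0,"dy":0,"dz":0,"ax":0,"ay":0,"az":0.05,"hand":-1},{"dx":0,"dy":0,"dz":0,"ax":0,"ay":0,"az":0.05,"hand":-1}]' >/dev/null; python3 r.py|head -1
python3 -m inch '[{"dx":0,"dy":0,"dz":0,"ax":0,"ay":0,"az":0.05,"hand":-1}]' >/dev/null; python3 r.py|head -1
python3 -m inch '[{"dx":0,"dy":0,"dz":0,"ax":0,"ay":0,"az":0.05,"hand":-1}]' >/dev/null; python3 r.py|head -1
python3 -m inch '[{"dx":0,"dy":0,"dz":0,"ax":0,"ay":0,"az":0.05,"hand":-1}]' >/dev/null; python3 r.py|head -1
python3 -m inch '[{"dx":0,"dy":0,"dz":0,"ax":0,"ay":0,"az":0.05,"hand":-1}]' >/dev/null; python3 r.py|head -1
```

```text
t 12.8 p [ 539.7 -101.1   72.2] xang 78.61 tilt [ 0.0005 -0.0004] F [-3.6 -2.   2.8] M [-0.463  0.739  0.041] w 12.8 q7 -0.38
 t 13.0 p [ 539.7 -101.1   72.2] xang 72.87 tilt [ 0.0005 -0.0003] F [-3.9 -1.3  3. ] M [-0.598  0.696 -0.001] w 12.9 q7 -0.46
 t 13.1 p [ 539.7 -101.1   72.2] xang 70.01 tilt [ 0.0006 -0.0003] F [-4.  -3.1  1.5] M [-0.425  0.741 -0.022] w 12.8 q7 -0.5
 t 13.2 p [ 539.8 -101.1   72.2] xang 67.14 tilt [ 0.0007 -0.0004] F [-3.3 -2.2  2.4] M [-0.471  0.715  0.041] w 12.6 q7 -0.55
 t 13.3 p [ 539.8 -101.1   72.2] xang 64.3 tilt [ 0.0008 -0.0004] F [-3.3 -2.2  1.6] M [-0.488  0.765  0.311] w 12.8 q7 -0.59
 t 13.4 p [ 539.8 -101.1   72.2] xang 61.47 tilt [ 0.0007 -0.0006] F [-3.  -1.7  2.2] M [-0.475  0.737  0.2  ] w 12.7 q7 -0.63
```

```bash

python3 -m inch '[{"dx":0,"dy":0,"dz":0,"ax":0,"ay":0,"az":0.05,"hand":-1}]' >/dev/null; python3 r.py|head -1
python3 -m inch '[{"dx":0,"dy":0,"dz":0,"ax":0,"ay":0,"az":0.04,"hand":-1}]' >/dev/null; python3 r.py|head -1
python3 -m inch '[{"dx":0,"dy":0,"dz":0,"ax":0,"ay":0,"az":0.04,"hand":-1}]' >/dev/null; python3 r.py|head -1
python3 -m inch '[{"dx":0,"dy":0,"dz":0,"ax":0,"ay":0,"az":0.04,"hand":-1}]' >/dev/null; python3 r.py|head -1
python3 -m inch '[{"dx":0,"dy":0,"dz":0,"ax":0,"ay":0,"az":0.04,"hand":-1}]' >/dev/null; python3 r.py|head -1
python3 -m inch '[{"dx":0,"dy":0,"dz":0,"ax":0,"ay":0,"az":0.04,"hand":-1}]' >/dev/null; python3 r.py|head -1
```

```text
t 13.5 p [ 539.8 -101.1   72.2] xang 58.59 tilt [ 0.0007 -0.0005] F [-2.8 -3.1  2.3] M [-0.482  0.756  0.17 ] w 13.2 q7 -0.67
 t 13.6 p [ 539.8 -101.2   72.2] xang 56.3 tilt [ 0.0009 -0.0006] F [-4.  -1.   1.2] M [-0.521  0.733  0.091] w 12.8 q7 -0.7
 t 13.7 p [ 539.8 -101.2   72.2] xang 54.0 tilt [ 0.0008 -0.0005] F [-3.4 -2.   1.9] M [-0.525  0.747  0.081] w 12.8 q7 -0.74
 t 13.8 p [ 539.8 -101.2   72.2] xang 51.7 tilt [ 0.0008 -0.0005] F [-3.1 -2.1  1.6] M [-0.564  0.76  -0.013] w 13.3 q7 -0.77
 t 13.9 p [ 539.8 -101.2   72.2] xang 49.41 tilt [ 0.0009 -0.0005] F [-2.8 -2.9  1.7] M [-0.713  0.602 -0.021] w 12.5 q7 -0.8
 t 14.0 p [ 539.9 -101.2   72.2] xang 47.12 tilt [ 0.0009 -0.0005] F [-3.4 -2.   2.3] M [-0.475  0.691 -0.014] w 12.7 q7 -0.84
```

```bash

python3 -m inch '[{"dx":0,"dy":0,"dz":0,"ax":0,"ay":0,"az":0.04,"hand":-1},{"dx":0,"dy":0,"dz":0,"ax":0,"ay":0,"az":0.03,"hand":-1}]' >/dev/null; python3 r.py|head -1
python3 -m inch '[{"dx":0,"dy":0,"dz":0,"ax":0,"ay":0,"az":0.02,"hand":-1}]' >/dev/null; python3 r.py|head -1
python3 -m inch '[{"dx":0,"dy":0,"dz":0,"ax":0,"ay":0,"az":0.02,"hand":-1}]' >/dev/null; python3 r.py|head -1
```

```text
t 14.2 p [ 539.9 -101.2   72.2] xang 43.08 tilt [ 0.0009 -0.0004] F [-2.4 -2.6  1.4] M [-0.532  0.595  0.036] w 12.6 q7 -0.89
 t 14.3 p [ 539.9 -101.2   72.2] xang 41.92 tilt [ 0.0009 -0.0003] F [-2.7 -3.1  0.4] M [-0.636  0.46  -0.008] w 12.8 q7 -0.91
 t 14.4 p [ 539.9 -101.2   72.2] xang 40.78 tilt [ 0.0008 -0.0003] F [-1.2 -2.8  0.7] M [-0.627  0.365  0.22 ] w 12.7 q7 -0.93
```

```bash

python3 -m inch '[{"dx":0,"dy":0,"dz":0,"ax":0,"ay":0,"az":-0.04,"hand":-1},{"dx":0,"dy":0,"dz":0,"ax":0,"ay":0,"az":-0.04,"hand":-1},{"dx":0,"dy":0,"dz":0,"ax":0,"ay":0,"az":0,"hand":-1},{"dx":0,"dy":0,"dz":0,"ax":0,"ay":0,"az":0,"hand":-0.3},{"dx":0,"dy":0,"dz":0,"ax":0,"ay":0,"az":0,"hand":-0.3},{"dx":0,"dy":0,"dz":0,"ax":0,"ay":0,"az":0,"hand":-0.3}]' >/dev/null; python3 r.py
python3 -m inch '[{"dx":0,"dy":0,"dz":-20,"ax":0,"ay":0,"az":0,"hand":-0.3},{"dx":0,"dy":0,"dz":-40,"ax":0,"ay":0,"az":0,"hand":-0.3},{"dx":0,"dy":0,"dz":-40,"ax":0,"ay":0,"az":0,"hand":-0.3},{"dx":0,"dy":0,"dz":-20,"ax":0,"ay":0,"az":0,"hand":-0.3},{"dx":0,"dy":0,"dz":0,"ax":0,"ay":0,"az":0,"hand":-1}]' >/dev/null; python3 r.py
python3 -c "
from h import *
im=ctrl.grab_frame('scene'); crop('',im,(185,105,305,205),6,'pics/s4.png')
c,s=np.cos(.103),np.sin(.103); O=np.array([.539,-.101])
for x,y,z in((-38.4,130,104),(38.4,130,104),(0,130,34)):
  p=[O[0]+(c*x-s*y)/1e3,O[1]+(s*x+c*y)/1e3,z/1e3]; print(np.round(p,4),proj('scene',p),proj('top',p))
h=cv2.cvtColor(im,cv2.COLOR_BGR2HSV)
"
```

```text
t 15.0 p [ 540.1 -100.4   72.4] xang 45.38 tilt [0.0011 0.0006] F [ 0.3  0.2 -0.5] M [-0.012 -0.028 -0.024] w 29.7 q7 -0.86
   toolF [0.3 0.1 0.5] Mz_world -0.024 eff7 -0.004
 t 15.5 p [ 541.9 -100.9  195.9] xang 45.37 tilt [ 0.0073 -0.0012] F [0.8 0.1 0. ] M [ 0.039 -0.072 -0.027] w 16.6 q7 -0.79
   toolF [0.7 0.5 0. ] Mz_world -0.027 eff7 0.071
[0.4874 0.0244 0.104 ] [265.31045849 159.72677719] [251.038247   219.37943729]
[0.5638 0.0323 0.104 ] [266.89938528 180.8124018 ] [248.68750604 189.90007572]
[0.5256 0.0283 0.034 ] [265.20523547 184.8036904 ] [251.00851782 207.50236919]
```

View pics/s4.png

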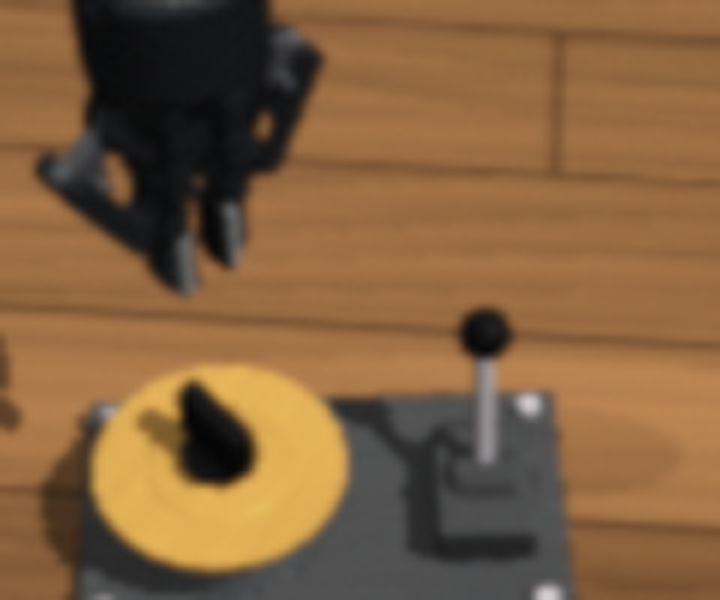

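```bash

python3 -m inch '[{"dx":4.7,"dy":-38.4,"dz":0,"ax":0,"ay":0,"az":0,"hand":-1},{"dx":4.7,"dy":-38.4,"dz":0,"ax":0,"ay":0,"az":0,"hand":-1},{"dx":4.7,"dy":-38.4,"dz":0,"ax":0,"ay":0,"az":0,"hand":-1},{"dx":4.7,"dy":-38.4,"dz":0,"ax":0,"ay":0,"az":0,"hand":-1},{"dx":0,"dy":0,"dz":0,"ax":0,"ay":0,"az":0.138,"hand":-1},{"dx":0,"dy":0,"dz":0,"ax":0,"ay":0,"az":0.138,"hand":-1},{"dx":0,"dy":0,"dz":0,"ax":0,"ay":0,"az":0.138,"hand":-1},{"dx":0,"dy":0,"dz":0,"ax":0,"ay":0,"az":0.138,"hand":-1},{"dx":0,"dy":0,"dz":0,"ax":0,"ay":0,"az":0.138,"hand":-1},{"dx":0,"dy":0,"dz":0,"ax":0,"ay":0,"az":0,"hand":-1}]' >/dev/null; python3 r.py
python3 -c "
from h import *
im=ctrl.grab_frame('scene'); crop('',im,(205,85,325,185),6,'pics/s5.png')"
```

```text
t 16.55 p [442.5  20.3 191. ] xang 5.82 tilt [-0.0025  0.    ] F [ 0.2  0.1 -0.3] M [-0.024 -0.042 -0.006] w -0.2 q7 -1.67
   toolF [ 0.2 -0.   0.3] Mz_world -0.006 eff7 -0.924
```

View pics/s5.png

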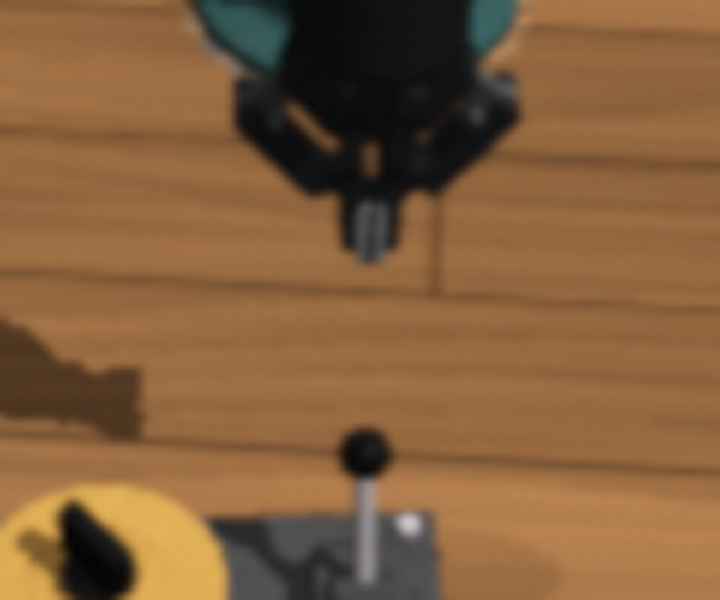

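```bash

python3 -m inch '[{"dx":0,"dy":0,"dz":40,"ax":0,"ay":0,"az":0,"hand":-1},{"dx":0,"dy":0,"dz":40,"ax":0,"ay":0,"az":0,"hand":-1},{"dx":0,"dy":0,"dz":13,"ax":0,"ay":0,"az":0,"hand":-1},{"dx":0,"dy":0,"dz":0,"ax":0,"ay":0,"az":0,"hand":-1}]' >/dev/null; python3 r.py
python3 -m inch '[{"dx":8,"dy":0,"dz":0,"ax":0,"ay":0,"az":0,"hand":-1},{"dx":8,"dy":0,"dz":0,"ax":0,"ay":0,"az":0,"hand":-1},{"dx":8,"dy":0,"dz":0,"ax":0,"ay":0,"az":0,"hand":-1},{"dx":8,"dy":0,"dz":0,"ax":0,"ay":0,"az":0,"hand":-1}]' >/dev/null; python3 r.py
```

```text
t 17.0 p [441.2  20.2  96.8] xang 6.0 tilt [-0.006   0.0003] F [-0.1  0.9  0. ] M [-0.011 -0.001  0.016] w -0.1 q7 -1.75
   toolF [-0.  -0.9 -0. ] Mz_world 0.016 eff7 -0.092
 t 17.4 p [476.3  23.4 100.1] xang 5.84 tilt [ 0.0009 -0.0003] F [-2.3  0.2  1.2] M [-0.068  0.398  0.024] w 0.1 q7 -1.76
   toolF [-2.3 -0.4 -1.2] Mz_world 0.024 eff7 0.012
```

```bash

python3 -m inch '[{"dx":9,"dy":0,"dz":0,"ax":0,"ay":0,"az":0,"hand":-1},{"dx":9,"dy":0,"dz":0,"ax":0,"ay":0,"az":0,"hand":-1},{"dx":9,"dy":0,"dz":0,"ax":0,"ay":0,"az":0,"hand":-1}]' >/dev/null; python3 r.py
python3 -m inch '[{"dx":9,"dy":0,"dz":0,"ax":0,"ay":0,"az":0,"hand":-1},{"dx":9,"dy":0,"dz":1,"ax":0,"ay":0,"az":0,"hand":-1},{"dx":9,"dy":0,"dz":1,"ax":0,"ay":0,"az":0,"hand":-1}]' >/dev/null; python3 r.py
python3 -m inch '[{"dx":4,"dy":0,"dz":0,"ax":0,"ay":0,"az":0,"hand":-1},{"dx":0,"dy":0,"dz":0,"ax":0,"ay":0,"az":0,"hand":-1}]' >/dev/null; python3 r.py
python3 -c "
from h import *
im=ctrl.grab_frame('scene'); crop('',im,(205,105,325,205),6,'pics/s6.png')"
```

```text
t 17.7 p [503.   26.3  99.4] xang 5.83 tilt [0.0003 0.    ] F [-0.7  0.6 -0.2] M [0.007 0.195 0.014] w 0.0 q7 -1.76
   toolF [-0.6 -0.6  0.2] Mz_world 0.014 eff7 0.002
 t 18.0 p [529.7  29.   97.1] xang 5.83 tilt [-0.0001  0.    ] F [-1.2  0.6  0.2] M [ 0.006  0.175 -0.007] w -0.2 q7 -1.76
   toolF [-1.1 -0.7 -0.2] Mz_world -0.007 eff7 0.001
 t 18.2 p [533.5  29.5  97. ] xang 5.83 tilt [0.0002 0.0002] F [-0.  -0.5  0.2] M [0.021 0.06  0.02 ] w -0.0 q7 -1.76
   toolF [-0.1  0.5 -0.2] Mz_world 0.02 eff7 0.001
```

View pics/s6.png

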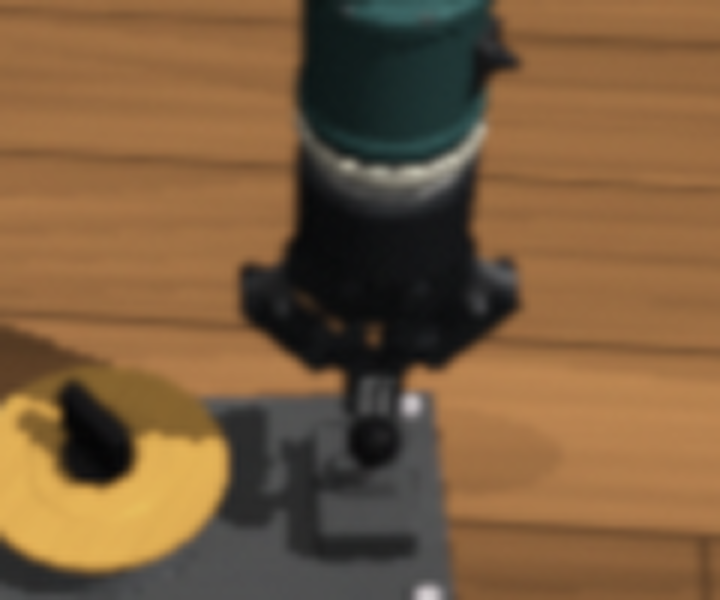

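```bash

python3 -m inch '[{"dx":4,"dy":0,"dz":0,"ax":0,"ay":0,"az":0,"hand":-1}]' >/dev/null; python3 r.py
python3 -m inch '[{"dx":2,"dy":0,"dz":0,"ax":0,"ay":0,"az":0,"hand":-1}]' >/dev/null; python3 r.py
python3 -m inch '[{"dx":1,"dy":0,"dz":0,"ax":0,"ay":0,"az":0,"hand":-1}]' >/dev/null; python3 r.py
```

```text
t 18.35 p [536.2  29.6  97.1] xang 5.83 tilt [-0.0012 -0.0003] F [-1.   0.  -1.1] M [-0.033  0.248 -0.02 ] w 0.0 q7 -1.76
   toolF [-0.9 -0.1  1.1] Mz_world -0.02 eff7 -0.005
 t 18.45 p [538.8  29.9  97.2] xang 5.83 tilt [-0.0005 -0.0001] F [-0.8  0.6 -1.1] M [-0.021  0.208  0.018] w -0.1 q7 -1.76
   toolF [-0.7 -0.7  1.1] Mz_world 0.018 eff7 -0.001
 t 18.55 p [539.8  30.   97.2] xang 5.83 tilt [-0.0005 -0.0001] F [-0.7 -0.3 -1.8] M [-0.015  0.255 -0.007] w -0.1 q7 -1.76
   toolF [-0.7  0.2  1.8] Mz_world -0.007 eff7 -0.0
```

```bash

python3 -m inch '[{"dx":1.5,"dy":0,"dz":0,"ax":0,"ay":0,"az":0,"hand":-1}]' >/dev/null; python3 r.py
python3 -m inch '[{"dx":1,"dy":0,"dz":0,"ax":0,"ay":0,"az":0,"hand":-1}]' >/dev/null; python3 r.py
python3 -m inch '[{"dx":1,"dy":0,"dz":0,"ax":0,"ay":0,"az":0,"hand":-1}]' >/dev/null; python3 r.py
python3 -c "
from h import *
im=ctrl.grab_frame('scene'); crop('',im,(205,105,325,205),6,'pics/s7.png')"
```

```text
t 18.65 p [540.3  30.   97. ] xang 5.82 tilt [-0.0026 -0.0005] F [-6.1 -0.1  3.4] M [-0.054  1.271 -0.019] w 0.3 q7 -1.76
   toolF [-6.1 -0.5 -3.3] Mz_world -0.019 eff7 -0.0
 t 18.75 p [540.3  30.   96.9] xang 5.83 tilt [-0.0047 -0.0009] F [-8.8  0.2  5.3] M [-0.11   1.685 -0.006] w -0.2 q7 -1.76
   toolF [-8.8 -1.1 -5.2] Mz_world -0.006 eff7 0.003
 t 18.85 p [540.4  30.   96.9] xang 5.82 tilt [-0.0066 -0.0013] F [-9.5 -1.   7. ] M [-0.15   2.213  0.019] w -0.0 q7 -1.76
   toolF [-9.6 -0.  -6.9] Mz_world 0.019 eff7 0.003
```

View pics/s7.png

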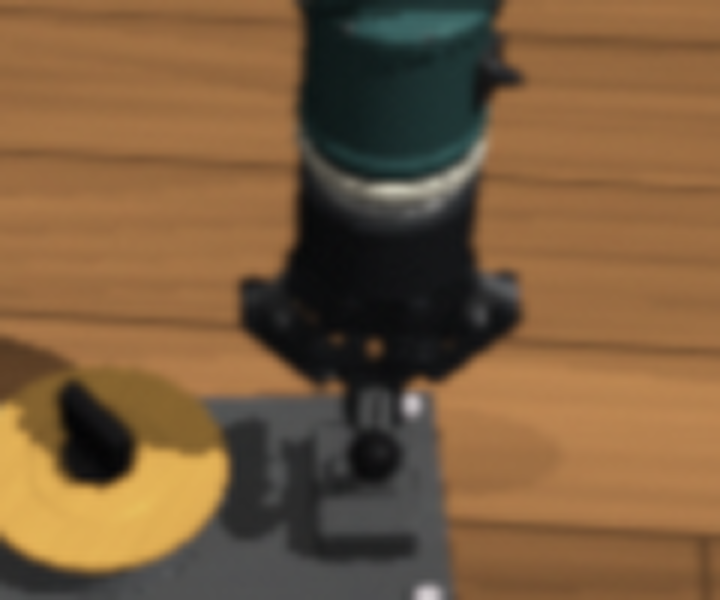

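```bash

python3 -m inch '[{"dx":-8,"dy":0,"dz":0,"ax":0,"ay":0,"az":0,"hand":-1},{"dx":-20,"dy":0,"dz":0,"ax":0,"ay":0,"az":0,"hand":-1},{"dx":-20,"dy":0,"dz":0,"ax":0,"ay":0,"az":0,"hand":-1},{"dx":-20,"dy":0,"dz":-20,"ax":0,"ay":0,"az":0,"hand":-1},{"dx":-10,"dy":0,"dz":-40,"ax":0,"ay":0,"az":0,"hand":-1},{"dx":0,"dy":0,"dz":-40,"ax":0,"ay":0,"az":0,"hand":-1},{"dx":0,"dy":0,"dz":-40,"ax":0,"ay":0,"az":0,"hand":-1},{"dx":0,"dy":0,"dz":0,"ax":0,"ay":0,"az":0,"hand":-1},{"dx":0,"dy":0,"dz":0,"ax":0,"ay":0,"az":0,"hand":-1}]' >/dev/null; python3 r.py
python3 -c "
from h import *
im=ctrl.grab_frame('scene'); cv2.imwrite('pics/s8.png',im); crop('',im,(185,105,305,205),6,'pics/s8z.png')
a=cv2.imread('pics/scene0.png'); cv2.imwrite('pics/d.png',cv2.absdiff(a,im))"
```

```text
t 19.8 p [466.6  22.4 238.4] xang 5.82 tilt [ 0.0041 -0.0003] F [-1.1 -1.3 -0.7] M [-0.032  0.044  0.006] w 0.0 q7 -1.66
   toolF [-1.2  1.2  0.7] Mz_world 0.006 eff7 0.012
```

View pics/s8z.png

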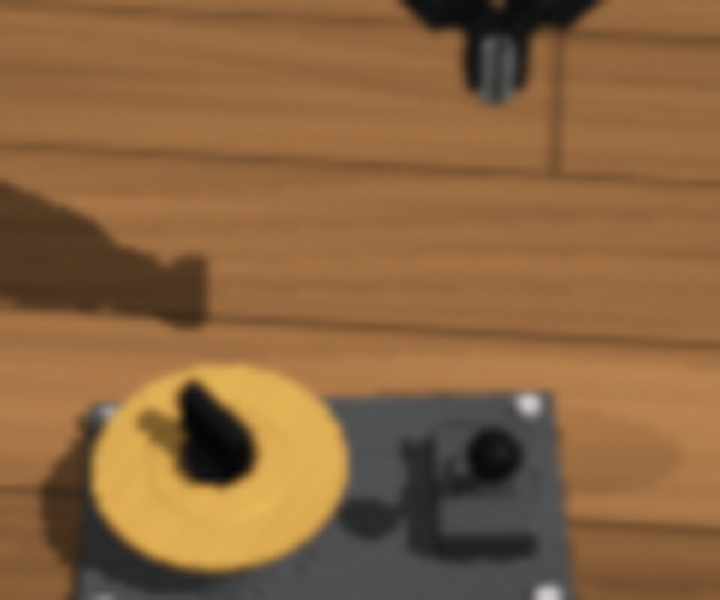

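View pics/d.png

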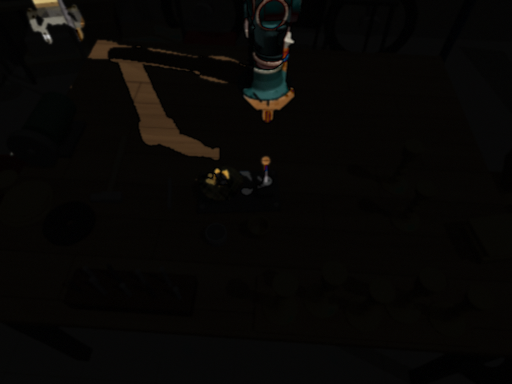

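The lever stays thrown: the ball is at pixel (267.4, 181), and the predicted end position is (266.9, 180.8). The difference image shows no change in any bystander.

```bash
python3 -c "
from workcell import ctrl
ctrl.close_job()"
```

```text
the job is handed in; nothing more can be done
```

I carried out the whole sequence and handed the job in at about 20 s of the 72 s allowed; it gave no verdict.

- **Stop:** Turning anticlockwise, the knob passed two clicks. It then met the solid stop at a tool angle of about 173°. The twist peaked at about 0.75 N m, below the 1 N m slip limit but firmer than "gently", because my last step against the stop was one more than it needed.
- **Five clicks:** Turning back, the free play was about 10° and the spindle picked up at about 161.7°. The twist then peaked and fell away five times, 24° apart. I felt the fifth click pick up again at about 41.5°, close to the predicted 41.7°, then eased back and let go. No peak beyond the fifth was crossed.
- **Clamp:** The lever was pushed over until the force rose to about 10 N at its end stop. After I backed off, the ball stayed within a pixel of its predicted thrown-over position.
- **Surroundings:** At the end the wrist force read about zero and the gripper was well clear. Comparing the first and last pictures showed no movement of any bystander. By height, the fingers stayed about 18 mm above the brass disc.
- **Not checked directly:** The disc has no visible mark, so the spindle's click is known only from the twist and angle readings. The two cameras also disagreed by about 5 mm in the fixture's x position. I used a point between them, and the side forces while turning stayed around 6 N or less.

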